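Show which seed goes in which plot

ROBOT

A 7-joint arm with a two-finger parallel gripper is mounted at the origin on the work surface. World frame = base frame: x ahead of the robot, y to its left, z up, the work surface at z = 0. Lengths are in m, angles in rad, forces in N, time in s.
With the tool pointing down it reaches from about 0.4 to 0.875 m from the base axis. Payload 6.5 kg.
Tool frame: the origin (TCP) lies midway between the tips of the shut fingers; the grasp point (between the pads) lies 19 mm behind it; z points along the fingers, y is the line along which they close (so a half turn about z gives the same grasp; the last joint's range is limited). The gripper opens to 85 mm and grips with 20 to 120 N. Pads are 22 mm wide; open, the fingers measure 114 mm over their backs; the gripper's body (76 mm by 85 mm) begins 54 mm behind the grasp point. The pads swing forward as they close: fully open they stand 13 mm farther back than shut.
Start: joints at [-1.413, 0.536, -0.004, 1.538, 0.003, 1.067, -0.071], TCP at [0.144, 0.634, 0.231] pointing down, gripper open.
Joint ranges: [-2.7, 2.7], [-0.37, 2.16], [-1.27, 1.26], [0.24, 2.4], [-1.31, 4.45], [0.19, 1.91], [-2.76, 2.76]. Speed limits (rad/s): [2.39, 2.39, 3.14, 3.14, 3.14, 3.14, 3.14].

INTERFACE

Orientations are given as a unit quaternion [x, y, z, w].
In Python, from cell import bot gives the robot as it stands. The module is installed in compiled form; this text tells all that it offers.
- The arm moves only by the tool drive_tool, never from a script. Its argument "plan" is one flat list of numbers, 6 for each row, row after row: the shift along the world's x, y, z in m, then the turn, a rotation vector about the world's x, y, z in degrees. A call has 1 to 8 rows; each row shifts and turns the commanded pose from where the row before left it; what a row does not reach is not made up. A row lasts 1/12 s, in which the tool goes at most 41.7 mm and 7.16 degrees, less where a joint would pass 70% of its speed; a pose out of reach is approached as far as the arm can. A call with a gripper value outside its range is refused whole. "grip" is the closure in counts, from 0 (fully open) to 255 (shut), set as the call begins (left out, the last holds). The fingers move at their own pace and stop on an object; "squeeze" is the grip in N (left out, the last holds). Time passes only in rows, so rows that do not move let the fingers close. It gives the time, the measured TCP pose, the force, the opening and the grip force at its end, in the units of the state.
- bot.sense(): the state, without advancing time (a new reading comes with each control period).
- bot.read_camera(name): name is "scene" or "side" or "wrist"; returns (picture, depth): 480x640x3 uint8, red, green, blue; 480x640 float32, m along the optical axis (not along the pixel's ray), 0 where there is no reading.
- bot.camera_info(name): a dict with "mtx" (3x3 intrinsics, pixels), "rvec" (rotation vector, rad) and "tvec" (3), from world to camera coordinates, as OpenCV has them; the wrist camera has in their place "hand_eye" (4x4, takes a point from camera to tool coordinates, whose origin is the TCP and whose axes are the flange's). Camera axes: x right, y down, z forward; pixel columns grow to the right and rows downward; lengths in m; the calibration is good to about 2 mm. A picture is of the moment at which its call begins: read the wrist's pose just before it. camera_info takes no time and is no camera call.
- bot.close_job(): hands the job in; it is judged then, once.
Trained networks look in the newest picture that a camera, given by its name, has taken for a name from the list of things; names that differ only in an ending like _2 or _b are one class to them, and where a whole thing is asked for, a point or a joint stands for the part that bears it (a point fixed in the world has none). Each returns a list of dicts, best first, with "conf" (0 to 1); they miss things now and then, are a little off and sometimes report something else, mostly with a low value. They report only what shows in the picture. A call takes as long as a camera call.
- bot.spot_in(query, camera): "location" ([x, y, z] in m, in world coordinates, good to about 4 mm: the middle of the surface that is visible of it).
The state is a dict: "time_s": time; "qpos": joint angles; "dq": joint speeds; "effort": joint torques, N m; "eef_pos": TCP position; "eef_rot": TCP orientation; "contact_force": force on the tool from outside, world axes, zero at the start; "wrist_torque": the same for the moment, N m; "gripper_width": finger opening in m; "finger_force": force on a finger pad.
Only numpy, scipy, OpenCV 4.12 (cv2) and the standard library are available. Lean on these libraries where they do the work, as an engineer would, in place of code of your own. Each camera call takes 0.05 s, during which the arm holds its last target. There are 200 camera calls.

TASK

Show the sower what comes next: point first at the closed dish of pink seeds, then at the one plot in the growing tray that has no white label, holding your fingertips a couple of centimetres straight above the middle of each for a good two seconds. Touch nothing and move nothing, and come down on each from well above, travelling high in between, so that you do not point at any other dish or plot on the way. Finish still pointing at the unlabelled plot and leave the hand there.

Things in the scene. Friction and masses are not known exactly. Their poses are not given: they have to be found in the camera images.
- dish_pink_top (a point): Centre of the lid of the closed clear round seed dish (90 mm across, 18 mm high) that holds pink coated seeds on white paper. z points up; the point lies on the lid's upper face, about 20 mm above the bench. The dish is loose (about 70 g).
- dish_green_top (a point): The same point of the like dish with green seeds; leave it alone. The three dishes lie in a row about 97 mm apart in the steel instrument tray, in any order.
- dish_tan_top (a point): The same point of the like dish with tan seeds; leave it alone.
- bare_plot_top (a point): Middle of the upper face of the only plot without a white label: a square stone wool block (75 x 75 mm, 65 mm high, white sides, mossy olive top with a small dark sowing hole in the middle). z points up, x and y run along its sides; the face lies 69 mm above the bench. It is fixed in the growing tray.
- grow_tray: White growing tray, 266 x 358 mm over its rim, fixed; origin at the centre of its underside, on the bench; x along its short side, y along its long side. It holds 3 rows of 4 like blocks, tops 69 mm above the bench: rows at x = -77, 0 and 77 mm, blocks in a row at y = -122, -45, 45 and 122 mm. The unlabelled plot is in either of the two rows nearer the robot.
- instrument_tray: Shallow steel tray, 324 x 216 mm over its rim, 15 mm high, fixed; origin at the centre of its underside; its length lies along its x axis. The dishes and the forceps lie in it.
- dish_pink: The pink-seed dish itself; origin at the centre of its underside.
- dish_green: The green-seed dish; origin at the centre of its underside.
- dish_tan: The tan-seed dish; origin at the centre of its underside.
- forceps: Steel forceps, 135 mm long, 8 mm high, lying loose in the instrument tray beyond the dishes (its +y side); origin under its middle. Leave alone.
- divider_top (a point): Middle of the top edge, 92 mm above the bench, of the aluminium divider across the tray (along the tray's x). Each block but one has a white T-shaped label stuck in it, in tray axes about 20 mm towards +x of its middle: a thin stem, and a slanted head 34 mm wide along y, 17 mm along x, top 130 mm above the bench. Shut fingers pass easily between the neighbours' labels; open ones may strike them.

How it is judged:
By the outcome, as a careful person would: the job done as asked, in the order asked, and still so for the second after the job is handed in, with the robot touching nothing.
It also fails if it takes over 48 s, if anything falls off the work surface, if the arm or the gripper's body presses on something with over 40 N, if the wrist force passes 120 N, or if a joint passes its speed limit or range.

## Working session

There is one attempt and no reset: what is moved stays moved. The work goes in short steps, Python scripts to look and compute and a tool call to move; the robot and the scene stay as the last step left them, time stands still between calls to the robot, and variables do not carry over. Pictures are saved under pics/ and viewed, at most 10 in all, crops included, and the job is handed in when it is done.

Besides the shell and the picture viewer there is one more tool, called after "Request:" in YAML: its name, and indented under it one key for each argument. drive_tool: Moves the arm, as the interface text tells. Its arguments: {"type":"object","properties":{"plan":{"type":"array"},"grip":{"type":"number"},"squeeze":{"type":"number"}},"required":["plan"]}

```bash
mkdir -p pics; python3 - <<'E'
from cell import bot
import cv2,numpy as np
s=bot.sense();print(s['time_s'],s['eef_pos'],s['eef_rot'],s['gripper_width'])
for c in ("scene","side"):
    p,d=bot.read_camera(c);cv2.imwrite(f"pics/{c}1.png",p[:,:,::-1])
    print(c,bot.camera_info(c))
    for q in ("dish_pink_top","dish_green_top","dish_tan_top","bare_plot_top","grow_tray","divider_top","instrument_tray"):
        print(q,[(np.round(r['location'],3).tolist(),round(r['conf'],2)) for r in bot.spot_in(q,c)[:4]])
E
```

```text
0.0 [0.14414691 0.63314997 0.23039281] [ 1.11619326e-01  9.93750641e-01 -8.87659119e-04 -2.47783565e-05] 0.08525346899631225
scene {'mtx': array([[461.23644234,   0.        , 315.3142816 ],
       [  0.        , 461.23644234, 235.83614164],
       [  0.        ,   0.        ,   1.        ]]), 'rvec': array([ 1.36501474,  1.93260121, -1.00800974]), 'tvec': array([ 0.11010834, -0.18717949,  1.24632343])}
dish_pink_top [([0.506, 0.262, 0.022], 0.82)]
dish_green_top [([0.6, 0.243, 0.021], 0.59)]
dish_tan_top [([0.408, 0.274, 0.02], 0.96), ([0.605, 0.24, 0.02], 0.7)]
bare_plot_top [([0.551, -0.214, 0.069], 0.63)]
grow_tray [([0.73, -0.09, 0.068], 0.97)]
divider_top [([0.727, -0.092, 0.066], 0.97)]
instrument_tray [([0.541, 0.329, -0.0], 0.94)]
side {'mtx': array([[481.04133701,   0.        , 316.97852048],
       [  0.        , 481.04133701, 240.32433749],
       [  0.        ,   0.        ,   1.        ]]), 'rvec': array([ 0.46793921, -2.50891382,  1.43819435]), 'tvec': array([0.5028261 , 0.12192288, 0.71277172])}
dish_pink_top [([0.492, 0.266, 0.02], 0.77)]
dish_green_top []
dish_tan_top [([0.399, 0.279, 0.022], 0.93)]
bare_plot_top [([0.532, -0.213, 0.069], 0.55)]
grow_tray [([0.677, 0.005, 0.066], 0.65)]
divider_top [([0.675, 0.009, 0.063], 0.59)]
instrument_tray [([0.481, 0.333, 0.005], 0.57)]
```

View pics/scene1.png

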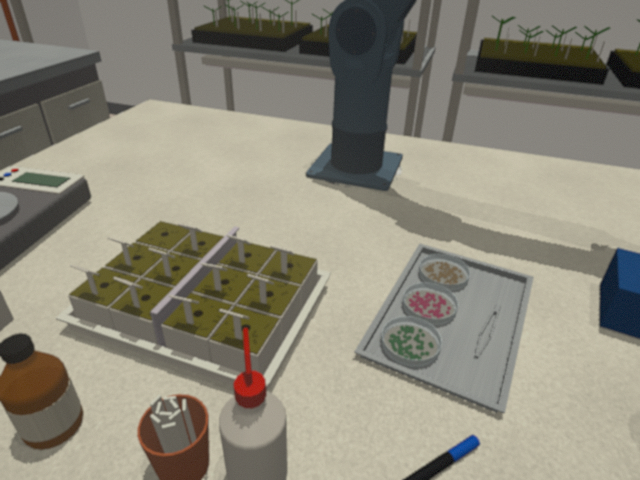

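View pics/side1.png

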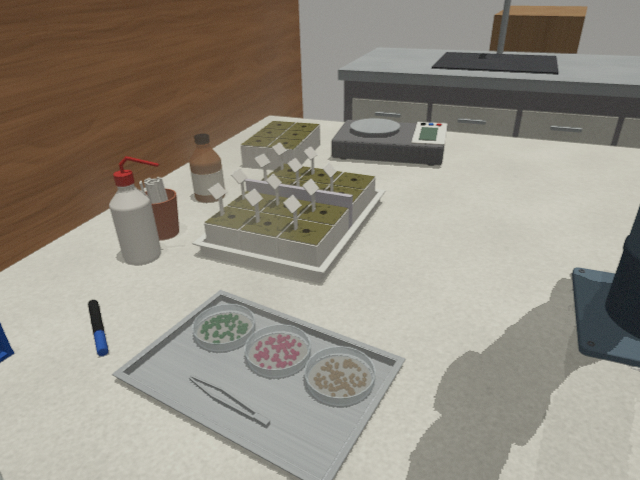

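The scene picture shows the pink dish in the middle at about (430,303), with tan at (443,271) and green at (411,343). The block at about (165,235) seems to be the unlabelled one. I'll fit the block grid and overlay it to check.

```bash
python3 - <<'E'
from cell import bot
import cv2,numpy as np
out=[]
for c in ("scene","side"):
    p,d=bot.read_camera(c);I=bot.camera_info(c);K=I['mtx'];R=cv2.Rodrigues(I['rvec'])[0];t=I['tvec']
    v,u=np.mgrid[:480,:640];d=d.astype(float)
    P=(np.stack([(u-K[0,2])/K[0,0]*d,(v-K[1,2])/K[1,1]*d,d],-1)-t)@R
    hsv=cv2.cvtColor(p,cv2.COLOR_RGB2HSV)
    m=(d>0)&(P[...,2]>.058)&(P[...,2]<.08)&(hsv[...,1]>90)&(P[...,0]>.4)&(P[...,0]<.9)&(np.abs(P[...,1]+.09)<.25)
    n,l,st,_=cv2.connectedComponentsWithStats(cv2.morphologyEx(m.astype(np.uint8),cv2.MORPH_CLOSE,np.ones((9,9))))
    k=1+np.argmax(st[1:,4]);X=P[m&(l==k)]
    r=cv2.minAreaRect((X[:,:2]*1000).astype(np.float32));print(c,r,np.median(X[:,2]))
    b=cv2.boxPoints(r)/1000
    # tray axes: y along long side
    e=[b[1]-b[0],b[2]-b[1]];e.sort(key=np.linalg.norm)
    ey=e[1]/np.linalg.norm(e[1]);ey=ey*np.sign(ey[1]);ex=np.array([ey[1],-ey[0]])
    cen=np.array(r[0])/1000
    img=p[:,:,::-1].copy()
    for i,x in enumerate((-.077,0,.077)):
        for j,y in enumerate((-.122,-.045,.045,.122)):
            w=cen+ex*x+ey*y
            w2=w+ex*.02
            q=cv2.projectPoints(np.array([[*w,.069],[*w2,.069],[*w2,.125]]),I['rvec'],I['tvec'],K,None)[0].reshape(-1,2)
            q=[tuple(int(z) for z in a) for a in q]
            cv2.circle(img,q[0],2,(0,0,255),-1);cv2.line(img,q[1],q[2],(255,0,0),1)
            if j==0 or j==3:print(i,j,np.round(w,3))
    # dish pink
    mp=(d>0)&(hsv[...,0]>155)&(hsv[...,0]<178)&(hsv[...,1]>70)&(np.hypot(P[...,0]-.5,P[...,1]-.264)<.06)
    h=(P[mp][:,:2]);print('pink',mp.sum(),(h.min(0)+h.max(0))/2,h.mean(0),h.min(0),h.max(0))
    if c=="scene":out.append(cv2.resize(img[200:400,50:350],(798,532)))
    else:out.append(cv2.resize(img[120:280,190:410],(770,560)))
    cv2.imwrite(f"pics/grid_{c}.png",out[-1])
E
```

```text
scene ((629.3087158203125, -17.32202911376953), (148.715576171875, 223.927978515625), 88.32936096191406) 0.06946361972792407
0 0 [ 0.749 -0.098]
0 3 [ 0.505 -0.091]
1 0 [ 0.751 -0.021]
1 3 [ 0.507 -0.014]
2 0 [0.754 0.056]
2 3 [0.51  0.063]
pink 426 [0.51012434 0.25668438] [0.51018484 0.25475252] [0.47944032 0.22395738] [0.54080835 0.28941137]
side ((571.1646728515625, -14.385948181152344), (149.49253845214844, 111.48808288574219), 88.05622100830078) 0.06706070891394286
0 0 [ 0.49  -0.134]
0 3 [0.498 0.11 ]
1 0 [ 0.567 -0.136]
1 3 [0.575 0.108]
2 0 [ 0.644 -0.139]
2 3 [0.652 0.105]
pink 436 [0.49365192 0.26724593] [0.49165971 0.26808618] [0.46359824 0.23400692] [0.52370561 0.30048495]
```

View pics/grid_scene.png

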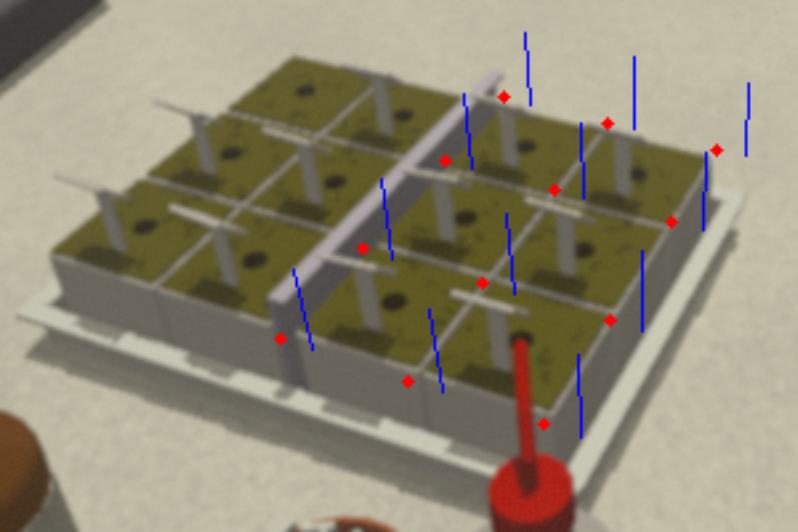

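View pics/grid_side.png

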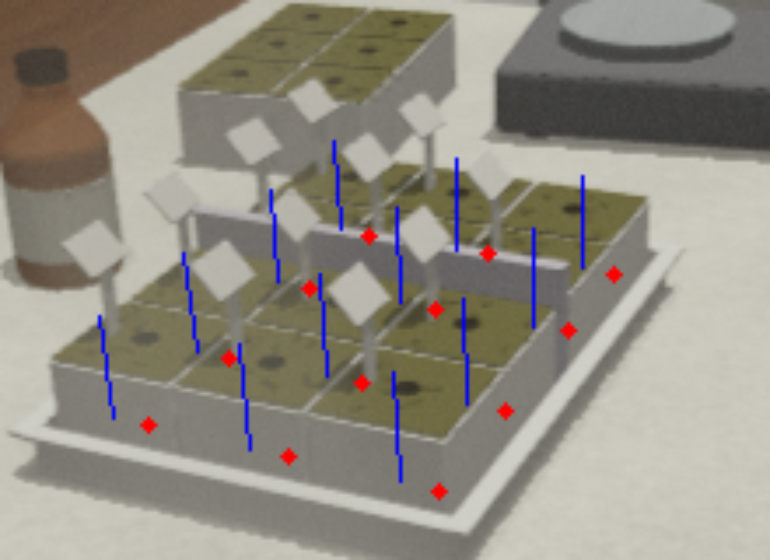

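Pink is the middle dish. The bare plot is the corner block in the row nearest the robot, at the -y end: scene about (165,234), side about (354,179), and neither view shows a label there. The automatic grid was off because it only caught part of the blocks. The two cameras also disagree by about 18 mm, so I'll use the wrist camera to settle it.

Request:
drive_tool:
  plan: [0.021,-0.022,0.008,0,0,0,0.021,-0.022,0.008,0,0,0,0.021,-0.022,0.008,0,0,0,0.021,-0.022,0.008,0,0,0,0.021,-0.022,0.008,0,0,0,0.021,-0.022,0.008,0,0,0,0.021,-0.022,0.008,0,0,0,0.021,-0.022,0.008,0,0,0]
  grip: 255

```text
time_s: 1.57
eef_pos: [0.3132, 0.4566, 0.2959]
eef_rot: [0.112, 0.994, 0.0, 0.0]
contact_force: [0.8, 0.7, -0.1]
gripper_width: -0.0
finger_force: 0.0
```

Request:
drive_tool:
  plan: [0.021,-0.022,0,0,0,0,0.021,-0.022,0,0,0,0,0.021,-0.022,0,0,0,0,0.021,-0.022,0,0,0,0,0.021,-0.022,0,0,0,0,0.021,-0.022,0,0,0,0,0.021,-0.022,0,0,0,0,0,0,0,0,0,0]

```text
time_s: 2.23
eef_pos: [0.4641, 0.2975, 0.2957]
eef_rot: [0.116, 0.993, -0.001, 0.002]
contact_force: [-0.0, -0.0, -0.0]
gripper_width: -0.0001
finger_force: 0.0
```

```bash
cat > h.py <<'E'
from cell import bot
import cv2,numpy as np
from scipy.spatial.transform import Rotation as Ro
def wrist(name,qs):
    s=bot.sense();p,d=bot.read_camera("wrist");I=bot.camera_info("wrist");K=I['mtx']
    T=np.eye(4);T[:3,:3]=Ro.from_quat(s['eef_rot']).as_matrix();T[:3,3]=s['eef_pos'];T=T@I['hand_eye']
    print(s['time_s'],s['eef_pos'],s['gripper_width'],s['contact_force'],np.abs(s['dq']).max())
    cv2.imwrite(f"pics/{name}.png",p[:,:,::-1])
    for q in qs:print(q,[(np.round(r['location'],3).tolist(),round(r['conf'],2)) for r in bot.spot_in(q,"wrist")[:4]])
    np.savez("w.npz",p=p,d=d,K=K,T=T)
    return p,d.astype(float),K,T
def ray(uv,z,K,T):
    a=T[:3,:3]@np.linalg.inv(K)@[uv[0],uv[1],1];return T[:3,3]+a*(z-T[2,3])/a[2]
E
python3 - <<'E'
from h import *
p,d,K,T=wrist("w1",("dish_pink_top","dish_tan_top","dish_green_top"))
print(K,T)
v,u=np.mgrid[:480,:640]
hsv=cv2.cvtColor(p,cv2.COLOR_RGB2HSV);m=(hsv[...,0]>155)&(hsv[...,0]<178)&(hsv[...,1]>70)
print(m.sum(),u[m].mean() if m.any() else 0,v[m].mean() if m.any() else 0)
E
```

```text
2.2333 [0.4640749  0.29754705 0.29567275] -9.141101465146946e-05 [-0.03299919 -0.03390021 -0.00521802] 0.08737644728810343
dish_pink_top [([0.497, 0.259, 0.019], 0.7)]
dish_tan_top [([0.397, 0.271, 0.016], 0.69)]
dish_green_top [([0.566, 0.227, 0.022], 0.65)]
[[381.68553832   0.         319.24252368]
 [  0.         381.68553832 239.10139083]
 [  0.           0.           1.        ]] [[ 0.22985417  0.93461594  0.27140396  0.39509014]
 [ 0.97322423 -0.22036738 -0.06536672  0.3138318 ]
 [-0.0012842   0.27916173 -0.96024324  0.43748995]
 [ 0.          0.          0.          1.        ]]
944 292.4523305084746 229.323093220339
```

View pics/w1.png

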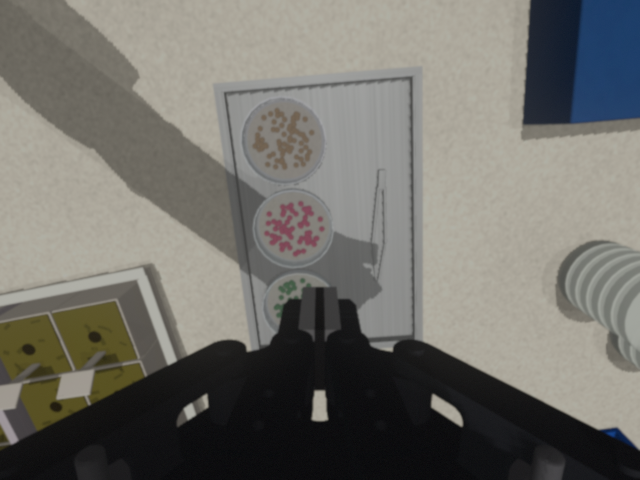

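The wrist view shows the pink dish rim centred at about (293,228), which puts it near (0.495, 0.260). That agrees with the side camera. I'll move over it, still high, and let the arm settle before looking once more.

Request:
drive_tool:
  plan: [0.016,-0.018,0,0,0,0,0.016,-0.018,0,0,0,0,0,0,-0.03,0,0,0,0,0,-0.03,0,0,0,0,0,-0.02,0,0,0,0,0,0,0,0,0,0,0,0,0,0,0,0,0,0,0,0,0]

```text
time_s: 3.1
eef_pos: [0.4916, 0.2691, 0.2167]
eef_rot: [0.111, 0.994, 0.001, 0.001]
contact_force: [-0.4, 0.2, 0.3]
gripper_width: 0.0001
finger_force: 0.0
```

```bash
python3 - <<'E'
from h import *
p,d,K,T=wrist("w2",("dish_pink_top",))
for z in (.02,.069):
  for uv in ((320,150),(320,200),(320,240)):print(uv,z,ray(uv,z,K,T).round(4))
E
```

```text
3.1 [0.491596   0.2691084  0.21669338] 0.00014574101050138667 [-0.44549325  0.18678803  0.34511259] 0.012990126823442739
dish_pink_top [([0.5, 0.259, 0.017], 0.94)]
(320, 150) 0.02 [0.4399 0.2817 0.02  ]
(320, 200) 0.02 [0.4826 0.2721 0.02  ]
(320, 240) 0.02 [0.519  0.2639 0.02  ]
(320, 150) 0.069 [0.4374 0.282  0.069 ]
(320, 200) 0.069 [0.4739 0.2738 0.069 ]
(320, 240) 0.069 [0.5051 0.2668 0.069 ]
```

View pics/w2.png

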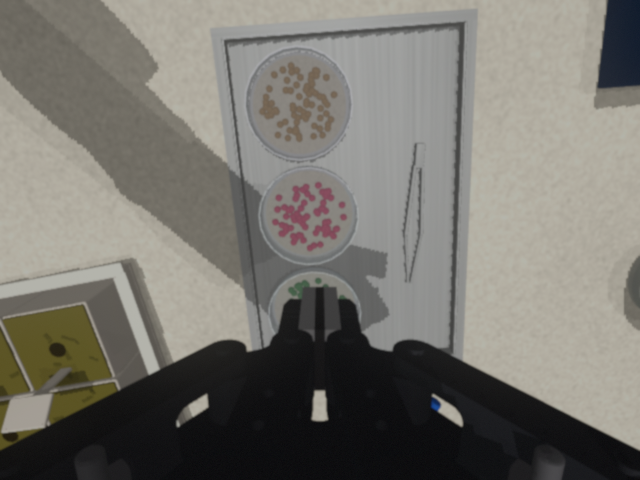

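The rim is centred at about (308,214), giving roughly (0.496, 0.260). I'll come straight down to about 42 mm.

Request:
drive_tool:
  plan: [0.004,-0.009,0,0,0,0,0,0,0,0,0,0,0,0,-0.03,0,0,0,0,0,-0.03,0,0,0,0,0,-0.03,0,0,0,0,0,-0.02,0,0,0,0,0,-0.01,0,0,0,0,0,0,0,0,0]

```text
time_s: 3.87
eef_pos: [0.4943, 0.2578, 0.0937]
eef_rot: [0.112, 0.994, -0.001, -0.001]
contact_force: [-0.2, 0.6, 0.7]
gripper_width: -0.0002
finger_force: 0.0
```

Request:
drive_tool:
  plan: [0,0,-0.015,0,0,0,0,0,-0.015,0,0,0,0,0,-0.012,0,0,0,0,0,-0.006,0,0,0,0,0,0,0,0,0,0,0,0,0,0,0,0,0,0,0,0,0]

```text
time_s: 4.45
eef_pos: [0.496, 0.2591, 0.0482]
eef_rot: [0.112, 0.994, 0.0, 0.001]
contact_force: [1.1, 0.4, 0.2]
gripper_width: 0.0
finger_force: 0.0
```

Request:
drive_tool:
  plan: [0,0,-0.007,0,0,0,0,0,0,0,0,0,0,0,0,0,0,0,0,0,0,0,0,0,0,0,0,0,0,0,0,0,0,0,0,0,0,0,0,0,0,0,0,0,0,0,0,0]

```text
time_s: 5.12
eef_pos: [0.4953, 0.2588, 0.0404]
eef_rot: [0.112, 0.994, 0.0, 0.0]
contact_force: [-0.2, -0.8, -0.4]
gripper_width: -0.0
finger_force: 0.0
```

```bash
python3 - <<'E'
from cell import bot
import cv2
p,d=bot.read_camera("side");cv2.imwrite("pics/s2.png",cv2.resize(p[230:480,100:420,::-1],(768,600)))
print(bot.sense()['eef_pos'])
E
```

```text
[0.49526196 0.25881279 0.04032528]
```

View pics/s2.png

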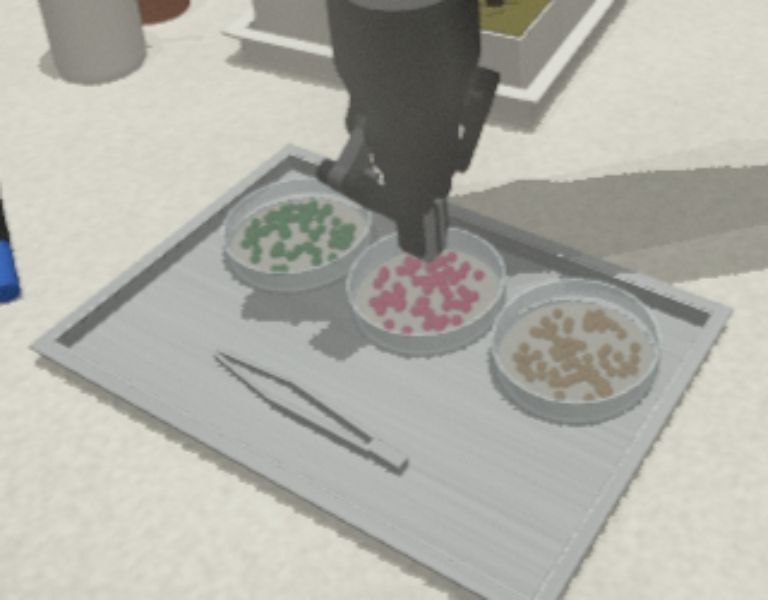

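The fingertips are at about (422,255), above the lid centre at (426,287) with a clear gap. I'll hold here.

Request:
drive_tool:
  plan: [0,0,0,0,0,0,0,0,0,0,0,0,0,0,0,0,0,0,0,0,0,0,0,0,0,0,0,0,0,0,0,0,0,0,0,0,0,0,0,0,0,0,0,0,0,0,0,0]

```text
time_s: 5.83
eef_pos: [0.4953, 0.2588, 0.0403]
eef_rot: [0.112, 0.994, 0.0, 0.0]
contact_force: [0.1, -0.2, -0.9]
gripper_width: 0.0002
finger_force: 0.0
```

Request:
drive_tool:
  plan: [0,0,0,0,0,0,0,0,0,0,0,0,0,0,0,0,0,0,0,0,0,0,0,0,0,0,0,0,0,0,0,0,0,0,0,0,0,0,0,0,0,0,0,0,0,0,0,0]

```text
time_s: 6.5
eef_pos: [0.4953, 0.2588, 0.0403]
eef_rot: [0.112, 0.994, -0.0, 0.0]
contact_force: [0.6, 0.3, 0.3]
gripper_width: -0.0
finger_force: 0.0
```

Request:
drive_tool:
  plan: [0,0,0,0,0,0,0,0,0,0,0,0,0,0,0,0,0,0,0,0,0,0,0,0,0,0,0,0,0,0,0,0,0,0,0,0,0,0,0,0,0,0,0,0,0,0,0,0]

```text
time_s: 7.17
eef_pos: [0.4953, 0.2588, 0.0403]
eef_rot: [0.112, 0.994, -0.0, 0.0]
contact_force: [-0.3, 0.3, 0.3]
gripper_width: 0.0001
finger_force: 0.0
```

Request:
drive_tool:
  plan: [0,0,0,0,0,0,0,0,0,0,0,0,0,0,0,0,0,0,0,0,0,0,0,0,0,0,0,0,0,0,0,0,0,0,0,0,0,0,0,0,0,0,0,0,0,0,0,0]

```text
time_s: 7.83
eef_pos: [0.4953, 0.2588, 0.0403]
eef_rot: [0.112, 0.994, 0.0, 0.0]
contact_force: [0.1, -0.2, -0.4]
gripper_width: 0.0002
finger_force: 0.0
```

Request:
drive_tool:
  plan: [0,0,0.02,0,0,0,0,0,0.035,0,0,0,0,0,0.035,0,0,0,0,0,0.035,0,0,0,0,0,0.035,0,0,0,0,0,0.035,0,0,0,0,0,0.035,0,0,0,0,0,0.03,0,0,0]

```text
time_s: 8.5
eef_pos: [0.4954, 0.2588, 0.303]
eef_rot: [0.112, 0.994, 0.001, 0.001]
contact_force: [0.5, 0.1, -0.6]
gripper_width: 0.0002
finger_force: 0.0
```

Request:
drive_tool:
  plan: [0,-0.025,0,0,0,0,0,-0.035,0,0,0,0,0,-0.035,0,0,0,0,0,-0.035,0,0,0,0,0,-0.035,0,0,0,0,0,-0.035,0,0,0,0,0,-0.035,0,0,0,0,0,-0.035,0,0,0,0]

```text
time_s: 9.17
eef_pos: [0.4948, -0.0129, 0.3004]
eef_rot: [0.112, 0.994, 0.0, 0.0]
contact_force: [0.5, -1.2, -0.8]
gripper_width: -0.0003
finger_force: 0.0
```

Request:
drive_tool:
  plan: [0.006,-0.035,0,0,0,0,0.006,-0.035,0,0,0,0,0.006,-0.035,0,0,0,0,0.006,-0.035,0,0,0,0,0.006,-0.03,0,0,0,0,0,-0.02,0,0,0,0,0,0,0,0,0,0,0,0,0,0,0,0]

```text
time_s: 9.83
eef_pos: [0.5247, -0.2023, 0.3001]
eef_rot: [0.113, 0.994, -0.0, -0.0]
contact_force: [-0.1, 0.9, 0.2]
gripper_width: 0.0002
finger_force: 0.0
```

```bash
python3 - <<'E'
from h import *
p,d,K,T=wrist("w3",("bare_plot_top",))
for uv in ((320,150),(320,200),(270,200)):print(uv,ray(uv,.069,K,T).round(4))
E
```

```text
9.8333 [ 0.52474526 -0.2022828   0.30007157] 0.00015083478318052648 [-0.12691012  0.87127847  0.16812121] 0.03665325864247005
bare_plot_top [([0.542, -0.214, 0.069], 0.89)]
(320, 150) [ 0.4744 -0.1901  0.069 ]
(320, 200) [ 0.5213 -0.2008  0.069 ]
(270, 200) [ 0.5103 -0.249   0.069 ]
```

View pics/w3.png

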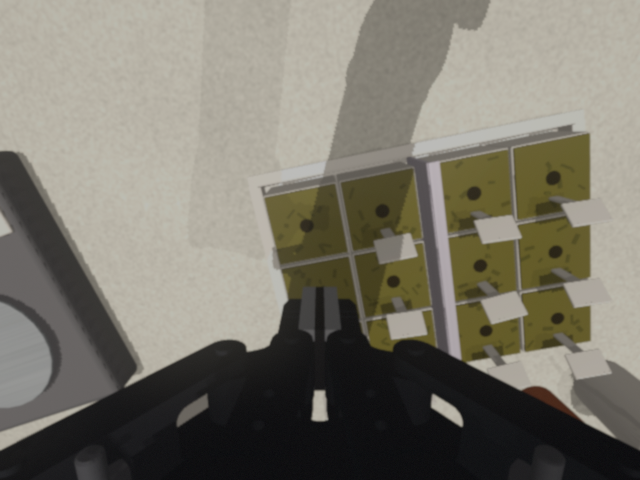

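The unlabelled corner plot's hole is at about (307,226), giving roughly (0.543, -0.217). I'll move over it and then straight down to mid-height.

Request:
drive_tool:
  plan: [0.009,-0.007,0,0,0,0,0.009,-0.007,0,0,0,0,0,0,0,0,0,0,0,0,-0.02,0,0,0,0,0,-0.03,0,0,0,0,0,-0.02,0,0,0,0,0,0,0,0,0,0,0,0,0,0,0]

```text
time_s: 10.6
eef_pos: [0.5427, -0.2138, 0.2299]
eef_rot: [0.111, 0.994, 0.0, -0.001]
contact_force: [0.2, 0.0, 0.8]
gripper_width: 0.0001
finger_force: 0.0
```

```bash
python3 - <<'E'
from h import *
p,d,K,T=wrist("w4",("bare_plot_top",))
g=cv2.cvtColor(p,cv2.COLOR_RGB2GRAY)
# dark blob near the expected hole
pc=np.linalg.inv(T)@[.543,-.217,.069,1];e=K@pc[:3];e=e[:2]/e[2];print('exp',e)
x,y=e.astype(int);w=g[y-25:y+26,x-25:x+26];m=(cv2.GaussianBlur(w,(5,5),0)<w.min()+15).astype(np.uint8)
n,l,st,c=cv2.connectedComponentsWithStats(m)
for k in range(1,n):
  if st[k,4]>15:uv=c[k]+[x-25,y-25];print(uv,st[k],ray(uv,.069,K,T).round(4))
E
```

```text
10.6 [ 0.54270749 -0.21375943  0.22992579] 5.44734393644278e-05 [0.1916968  0.03688285 0.80256032] 0.04542526646656681
bare_plot_top [([0.544, -0.216, 0.071], 0.87)]
exp [315.45019954 221.19035912]
[312.33974359 223.32692308] [ 15  21  15  14 156] [ 0.5442 -0.2199  0.069 ]
```

View pics/w4.png

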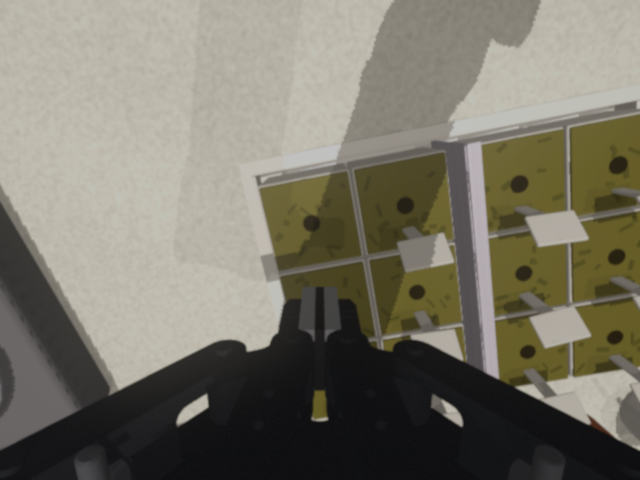

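The hole is at (312,223), so the target is about (0.543, -0.218). I'll come down to about 90 mm.

Request:
drive_tool:
  plan: [0.001,-0.004,0,0,0,0,0,0,-0.025,0,0,0,0,0,-0.03,0,0,0,0,0,-0.025,0,0,0,0,0,-0.018,0,0,0,0,0,-0.01,0,0,0,0,0,0,0,0,0,0,0,0,0,0,0]

```text
time_s: 11.37
eef_pos: [0.545, -0.2197, 0.1233]
eef_rot: [0.112, 0.994, -0.0, 0.001]
contact_force: [0.0, 0.3, 0.3]
gripper_width: 0.0002
finger_force: 0.0
```

Request:
drive_tool:
  plan: [0,0,-0.012,0,0,0,0,0,-0.012,0,0,0,0,0,-0.006,0,0,0,0,0,0,0,0,0,0,0,0,0,0,0,0,0,0,0,0,0,0,0,0,0,0,0,0,0,0,0,0,0]

```text
time_s: 12.03
eef_pos: [0.5445, -0.2194, 0.0927]
eef_rot: [0.112, 0.994, -0.0, 0.0]
contact_force: [-0.2, 0.1, -0.3]
gripper_width: 0.0003
finger_force: 0.0
```

Request:
drive_tool:
  plan: [-0.001,0.001,-0.003,0,0,0,0,0,0,0,0,0,0,0,0,0,0,0,0,0,0,0,0,0,0,0,0,0,0,0,0,0,0,0,0,0,0,0,0,0,0,0,0,0,0,0,0,0]

```text
time_s: 12.7
eef_pos: [0.5433, -0.2183, 0.0893]
eef_rot: [0.112, 0.994, -0.0, 0.0]
contact_force: [-0.3, 0.3, 0.9]
gripper_width: -0.0001
finger_force: 0.0
```

```bash
python3 - <<'E'
from cell import bot
import cv2
p,d=bot.read_camera("side");a=cv2.resize(p[120:270,200:410,::-1],(400,286))
p,d=bot.read_camera("scene");b=cv2.resize(p[180:330,80:290,::-1],(400,286))
cv2.imwrite("pics/s3.png",cv2.hconcat([a,b]));print(bot.sense()['eef_pos'])
E
```

```text
[ 0.54329648 -0.21822517  0.08930731]
```

View pics/s3.png

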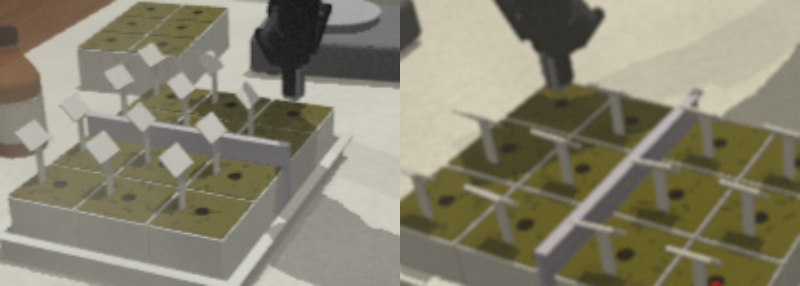

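Request:
drive_tool:
  plan: [0,0,0,0,0,0,0,0,0,0,0,0,0,0,0,0,0,0,0,0,0,0,0,0,0,0,0,0,0,0,0,0,0,0,0,0,0,0,0,0,0,0,0,0,0,0,0,0]

```text
time_s: 13.47
eef_pos: [0.5432, -0.2182, 0.0893]
eef_rot: [0.112, 0.994, -0.0, -0.0]
contact_force: [1.3, -0.1, 0.4]
gripper_width: -0.0002
finger_force: 0.0
```

Request:
drive_tool:
  plan: [0,0,0,0,0,0,0,0,0,0,0,0,0,0,0,0,0,0,0,0,0,0,0,0,0,0,0,0,0,0,0,0,0,0,0,0,0,0,0,0,0,0,0,0,0,0,0,0]

```text
time_s: 14.13
eef_pos: [0.5433, -0.2182, 0.0893]
eef_rot: [0.112, 0.994, -0.0, 0.0]
contact_force: [-0.3, -0.6, -0.2]
gripper_width: 0.0001
finger_force: 0.0
```

Request:
drive_tool:
  plan: [0,0,0,0,0,0,0,0,0,0,0,0,0,0,0,0,0,0,0,0,0,0,0,0,0,0,0,0,0,0,0,0,0,0,0,0,0,0,0,0,0,0,0,0,0,0,0,0]

```text
time_s: 14.8
eef_pos: [0.5433, -0.2182, 0.0893]
eef_rot: [0.112, 0.994, -0.0, 0.0]
contact_force: [-0.2, 0.6, 0.1]
gripper_width: 0.0002
finger_force: 0.0
```

Request:
drive_tool:
  plan: [0,0,0,0,0,0,0,0,0,0,0,0,0,0,0,0,0,0,0,0,0,0,0,0,0,0,0,0,0,0,0,0,0,0,0,0,0,0,0,0,0,0,0,0,0,0,0,0]

```text
time_s: 15.47
eef_pos: [0.5433, -0.2182, 0.0893]
eef_rot: [0.112, 0.994, -0.0, 0.0]
contact_force: [-0.9, 0.2, -0.6]
gripper_width: -0.0002
finger_force: 0.0
```

Both views show the shut fingertips just above the hole of the unlabelled corner plot (side crop (293,97), scene crop (560,85)), touching nothing. They have been held there for over 2.7 s.

```bash
python3 -c "
from cell import bot
print(bot.close_job())"
```

```text
the job is handed in; nothing more can be done
None
```

I pointed at the pink-seed dish and then at the unlabelled corner plot, holding about 2 cm above each for over 2.7 s with no contact in the force readings, then handed the job in at about 15.5 s with the hand still over the plot.

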